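# Ready the board holder: hang up the solder, hold the sprung jaw open

## Robot

A 6-joint arm with a two-finger parallel gripper is mounted at the origin on the work surface. World frame = base frame: x ahead of the robot, y to its left, z up, the work surface at z = 0. Lengths are in mm, angles in degrees, forces in N, time in s.
With the tool pointing down it reaches from about 300 to 850 mm from the base axis. Payload 4.2 kg.
Tool frame: the origin (TCP) lies midway between the tips of the shut fingers; the grasp point (between the pads) lies 19 mm behind it (env.grip_depth is the distance from the TCP to the grasp point, in mm); z points along the fingers, y is the line along which they close (so a half turn about z gives the same grasp; the last joint's range is limited). The gripper opens to 91 mm and grips with 3 to 60 N. Pads are 32 mm wide; open, the fingers measure 118 mm over their backs; the gripper's body (76 mm by 178 mm) begins 60 mm behind the grasp point.
Start: joints at [-75.802, 18.312, 89.639, -0, 72.044, -1.146], TCP at [152.154, -554.52, 213.976] pointing down, gripper open.
Joint ranges: [-177.97, 177.97], [-48.28, 115.42], [12.27, 149.76], [-77.06, 257.06], [2.81, 150.46], [-146.56, 146.56]. Speed limits (degrees/s): [147.25, 147.25, 180, 180, 180, 180].

## Interface

Orientations are given as [roll, pitch, yaw] about the fixed x, y, z axes, in that order (R = Rz(yaw) Ry(pitch) Rx(roll)).
In Python, from workcell import env, eyes gives the robot as it stands.
- The arm moves only by the tool send_rows, never from a script. Its argument "motion" is a list of rows, each a list of 7 numbers: the shift along the world's x, y, z normalised to -1 to 1, where 1 is 0.5 m, then the turn, a rotation vector about the world's x, y, z normalised to -1 to 1, where 1 is 60 degrees, then the opening, from -1 (shut) to 1 (fully open). A call has 1 to 20 rows; each row is the pose to reach, as a shift and turn from the pose commanded when the call began; what a row does not reach only later rows make up. A row lasts 1/8 s, in which the tool goes at most 62.5 mm and 10.7 degrees, less where a joint would pass 70% of its speed; a pose out of reach is approached as far as the arm can. A call with a number of a shift or a turn outside -1 to 1 is refused whole. A call with a gripper value outside its range is refused whole. The fingers move at their own pace and stop on an object; "squeeze" is the grip in N (left out, the last holds). Time passes only in rows, so rows that repeat a pose let the fingers close. It gives the time, the measured TCP pose, the force, the opening and the grip force at its end, in the units of the state.
- env.state(): the state, without advancing time (a new reading comes with each control period).
- eyes.grab_frame(name): name is "side" or "top"; returns a dict with "pixels" (480x640x3 uint8, red, green, blue), "depth" (480x640 float32, mm along the optical axis (not along the pixel's ray), 0 where there is no reading), "fx", "fy", "cx", "cy" (pixels), "R" (3x3) and "t" (3): a world point X has camera coordinates R X + t. Camera axes: x right, y down, z forward; pixel columns grow to the right and rows downward; lengths in mm; the calibration is good to about 2 mm. A picture is of the moment at which its call begins.
- env.job_done(): hands the job in; it is judged then, once.
The state is a dict: "time_s": time; "qpos": joint angles; "qvel": joint speeds; "effort": joint torques, N m; "ee_pos": TCP position; "ee_rot": TCP orientation; "force": force on the tool from outside, world axes, zero at the start; "torque": the same for the moment, N m; "gripper_width": finger opening in mm; "gripper_force": force on a finger pad.
Only numpy, scipy, OpenCV 4.12 (cv2) and the standard library are available. Lean on these libraries where they do the work, as an engineer would, in place of code of your own. Each camera call takes 0.05 s, during which the arm holds its last target. There are 200 camera calls.

## Task

Get the board holder ready for the next circuit board. The solder caddy was left in the way of the holder's pull handle, so hang the caddy by its own handle on both prongs of the hook stand; then pull the black handle of the sprung jaw until the jaw's outer face lies on the red tape mark, and finish while holding it there so that the board can be dropped in. Leave the iron stand, the loose board and the tape roll where they are, and do not tip the caddy over.

Things in the scene. Friction and masses are not known exactly. Their poses are not given: they have to be found in the camera images.
- reels: solder caddy, loose, 0.25 to 0.46 kg: grey steel bracket 70 x 106 mm (x, y) with a blue and a green solder reel side by side on an axle along its y, reel tops 69 mm above its underside; a fixed wire handle stands over it. Origin: centre of its underside, z up. It stands on the bench just outside the holder's pull handle, in its way
- reels_grip (a point): centre of the level grip bar of the caddy's handle, 135 mm above its underside; the bar runs along the caddy's y. Orange sleeve 12 mm thick for y -18 to 18 mm, then bare 8 mm steel to y = +-43 mm, then bending down to uprights at y = +-52 mm. 62 mm free between bar and reels. Grasp the sleeve from above, fingers closing along x
- hook_stand: fixed stand: dark base 110 x 110 x 10 mm, 16 mm post at x = 42 mm, on it two level 7 mm steel prongs at y = +-30 mm running towards -x to x = -48 mm, then turned up to tips at x = -60 mm, 24 mm above the level part; nothing else is higher. The caddy's bar comes in from -x over the tips and lies along y, bare ends on the prongs, sleeve between. Origin: centre of the underside
- hook_seat (a point): on the hook stand, mid-way between the prongs at the top of their level part, 212 mm above the bench, 28 mm from where they turn up, 62 mm in front of the post's centre; axes as the stand's. The bar's centre lies 4 mm above this when hung
- holder: fixed board holder: dark base 150 x 220 x 12 mm (x, y, z), an aluminium beam 20 mm wide along each long side (tops 36 mm high, x = +-62 mm), fixed jaw at the -y end (82 mm high), end block at the +y end (66 mm high, outer face y = 110 mm). Origin: centre of its underside. The sprung jaw slides along +y; its two 10 mm rods at x = +-42 mm run out through the end block to the pull handle
- jaw (a joint): travel of the sprung jaw along the holder's +y, m: 0 at rest (closed against its stop), at most 0.075. Springs draw it back with about 3.6 N at 0, rising by 1.2 N per cm
- pull_handle (a point): black round bar, 14 mm thick, 100 mm long along x, joining the ends of the two rods (74 mm clear between them). Origin: its centre, 52 mm above the bench; axes as the holder's; pulled along +y, moves with the jaw. At rest 50 mm beyond the end block's outer face (43 mm free). Take it from above at the middle, fingers closing along y
- jaw_edge (a point): on the sprung jaw: middle of the lower edge of its outer face (the face towards the handle), 38 mm above the bench, axes as the holder's. The aluminium jaw spans both beams, is 140 mm long along x and 82 mm high at its top. Moves with the jaw
- mark (a point): middle of the red tape mark: a 12 mm wide (along y) strip of red tape across the top of each beam, this point lies half-way between the two strips, 38 mm above the bench, axes as the holder's. Fixed to the beams, 35 to 60 mm (along the holder's +y) from where the jaw's outer face rests
- iron_stand: loose soldering iron stand with the iron in its slanting wire coil: black base 90 x 160 x 22 mm; the coil stands on the -y half and leans towards +y, the iron's handle ends 190 mm high. Origin: centre of its underside. Leave alone
- board: loose green circuit board 60 x 90 mm with parts up to 12 mm high, lying flat. Origin: centre of its underside. Leave alone
- tape_roll: loose roll of red insulating tape lying flat, 68 mm across, 19 mm high. Origin: centre of its underside. Leave alone
Things that resemble listed ones, but are neither listed nor needed, are in the scene too. Leave any pink look-alike of the hook_stand alone.

How it is judged (in metres and radians):
On the way, in this order (a step that is already met when the one before it is completed fails the run):
1. the caddy hangs by its handle on both prongs, let go (x of reels_grip in the frame of hook_seat between -0.035 and 0.035 m and y of reels_grip in the frame of hook_seat between -0.022 and 0.022 m and z of reels_grip in the frame of hook_seat between -0.004 and 0.012 m and angle between reels's own z axis and vertical below 0.35 rad and angle between the y axis of reels and the y axis of hook_stand, either way round below 0.35 rad and contact force between reels and hook_stand above 1 N and contact force between the fingers and reels below 0.1 N), for 0.3 s.
2. the jaw's outer face is on the tape mark, held by the handle (y of jaw_edge in the frame of mark between -0.007 and 0.007 m and velocity of joint jaw between -0.01 and 0.01 m/s and contact force between the fingers and jaw above 3 N and distance between the grasp point and pull_handle below 0.055 m), for 0.3 s.
At the end, for the whole second after the job is handed in: The caddy hangs by its handle across both prongs, upright within 20 degrees, still and not touched by the gripper; the jaw's outer face rests within 7 mm of the middle of the red tape, and the fingers still hold the pull handle against the spring with more than 3 N (all of step 1 and all of step 2 and linear speed of reels below 0.05 m/s); the arm keeps its last pose, push and grip.
It fails at once if the caddy is tipped over (more than 45 degrees) (angle between reels's own z axis and vertical above 0.8 rad).
It fails at once if the iron stand is moved by more than 3 cm (distance of iron_stand from where it was at the start of the episode above 0.03 m).
It fails at once if the loose board is moved by more than 3 cm (distance of board from where it was at the start of the episode above 0.03 m).
It fails at once if the tape roll is moved by more than 3 cm (distance of tape_roll from where it was at the start of the episode above 0.03 m).
It also fails if it takes over 61 s, if anything falls off the work surface, if the arm or the gripper's body presses on something with over 40 N, if the wrist force passes 120 N, or if a joint passes its speed limit or range.

## Working session

There is one attempt and no reset: what is moved stays moved. The work goes in short steps, Python scripts to look and compute and a tool call to move; the robot and the scene stay as the last step left them, time stands still between calls to the robot, and variables do not carry over. Pictures are saved under pics/ and viewed, at most 10 in all, crops included, and the job is handed in when it is done.

Besides the shell and the picture viewer there is one more tool, called after "Call:" in YAML: its name, and indented under it one key for each argument. send_rows: Moves the arm, as the interface text tells. Its arguments: {"type":"object","properties":{"motion":{"type":"array"},"squeeze":{"type":"number"}},"required":["motion"]}

```bash
mkdir -p pics; ls
cat > h.py <<'E'
import numpy as np, cv2
from workcell import env, eyes
def grab(n):
    f=eyes.grab_frame(n); f['R']=np.array(f['R']).reshape(3,3); f['t']=np.array(f['t']).ravel(); return f
def cloud(f):
    v,u=np.mgrid[:480,:640]; d=f['depth'].astype(float)
    P=np.stack([(u-f['cx'])/f['fx']*d,(v-f['cy'])/f['fy']*d,d],-1)
    return (P-f['t'])@f['R']
def ray(f,u,v,z):
    d=f['R'].T@np.array([(u-f['cx'])/f['fx'],(v-f['cy'])/f['fy'],1]); o=-f['R'].T@f['t']
    return o+d*(z-o[2])/d[2]
def save(f,n): cv2.imwrite('pics/'+n,f['pixels'][:,:,::-1])
E
python3 - <<'E'
from h import *
for n in('top','side'):
    f=grab(n); save(f,n+'0.png'); np.savez(n+'0.npz',**f); print(n,-f['R'].T@f['t'],f['R'][2], f['fx'],(f['depth']>0).mean())
print(env.state(), env.grip_depth)
E
```

```text
pics
top [ 271.30434637  136.71720822 1676.53472928] [ 0.22121078  0.00246048 -0.97522292] 565.3844166119163 0.995869140625
side [  23.90053224 -591.8359977  1160.481037  ] [ 0.41469646  0.53330705 -0.73729942] 517.5406312191695 0.9960416666666667
{'time_s': 0.1, 'qpos': array([-7.58043416e+01,  1.83461450e+01,  8.96976310e+01, -1.37898179e-03,
        7.20429722e+01, -1.14655494e+00]), 'qvel': array([-0.00348697, -0.15986543, -0.14334628,  0.13325635,  0.09688177,
       -0.08816659]), 'effort': array([ 1.22182814e-04, -4.13331807e+01, -2.32509989e+01,  7.29391258e-02,
        4.21955064e-02, -5.59008072e-05]), 'ee_pos': array([ 152.01636853, -554.09165777,  213.23481756]), 'ee_rot': array([-1.79913243e+02, -4.24915463e-04,  1.53426391e+01]), 'force': array([ 1.33292719, -0.14968549, -0.3374333 ]), 'torque': array([0.0128443 , 0.00072706, 0.05247218]), 'gripper_force': 0.0, 'gripper_width': 91.26381202276387} 18.8
```

```bash
sleep 1
```

```text
(no output)
```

View pics/top0.png

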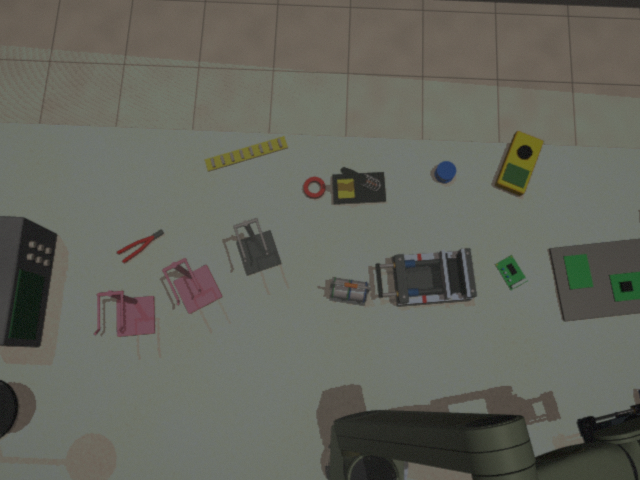

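View pics/side0.png

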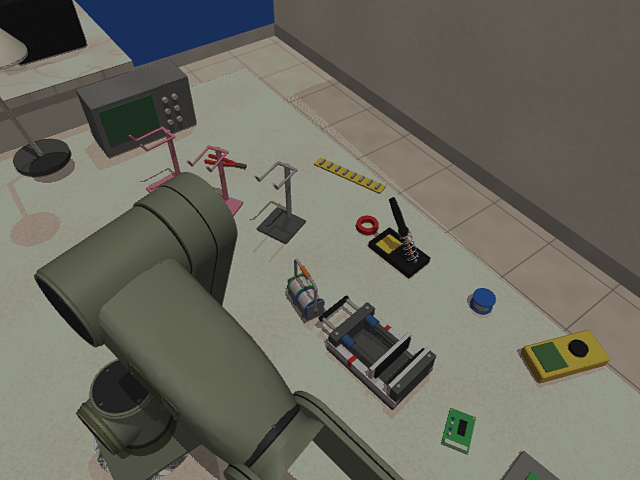

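The top view shows the dark hook stand at about (258,248) with its prongs toward the left, the caddy at (347,290) and the holder at (432,277) with its black handle at (377,280). The pink stands at (195,288) and (135,313) are look-alikes. Next I'll make rectified close-ups.

Run:
```python
from h import *
ims=[]
for n in('top','side'):
    f=dict(np.load(n+'0.npz')); 
    print(n,[ray(f,u,v,0).round() for u,v in ((258,248),(347,290),(432,277))] if n=='top' else '')
    C=cloud(f); hsv=cv2.cvtColor(f['pixels'],cv2.COLOR_RGB2HSV)
    x,y,z=C[...,0],C[...,1],C[...,2]
    x0,x1,y0,y1=(200,700,-250,420)
    roi=(x>x0)&(x<x1)&(y>y0)&(y<y1)
    def rep(nm,m):
        m=m&roi; k,l,st,ce=cv2.connectedComponentsWithStats(m.astype('u1'))
        for i in range(1,k):
            if st[i,4]>6:
                p=C[l==i]; c=np.median(p,0); w,v=np.linalg.eigh(np.cov(p[:,:2].T)); 
                print(nm,st[i,4],ce[i].round(1),c.round(1),'ax',np.degrees(np.arctan2(v[1,1],v[0,1])).round(1),'len',np.sqrt(12*w).round(), 'z',p[:,2].min().round(),p[:,2].max().round())
    H,S,V=[hsv[...,i].astype(int) for i in range(3)]
    rep('orange',(H>7)&(H<18)&(S>130)&(V>90)&(z>90))
    rep('red',((H<6)|(H>174))&(S>130)&(z>20)&(z<60))
    rep('prong',(z>195)&(z<260)&(S<80))
    rep('blackhandle',(V<60)&(z>40)&(z<62))
    # crop
    if n=='top': c=f['pixels'][210:320,210:490]
    else: c=f['pixels'][150:410,240:450]
    ims.append(cv2.resize(c,None,fx=2.8 if n=='top' else 2.2,fy=2.8 if n=='top' else 2.2,interpolation=cv2.INTER_CUBIC))
cv2.imwrite('pics/ct.png',ims[0][:,:,::-1]);cv2.imwrite('pics/cs.png',ims[1][:,:,::-1])
```

```text
top [array([600., 341.,   0.]), array([485.,  68.,   0.]), array([ 535., -185.,    0.])]
orange 40 [350.6 284.8] [481.2  64.5 139.9] ax 81.4 len [ 9. 33.] z 133.0 147.0
red 16 [419.  256.5] [ 588.8 -140.    35.6] ax -177.0 len [ 9. 18.] z 29.0 42.0
red 19 [424.1 298.7] [ 464.1 -154.7   36. ] ax -173.7 len [ 8. 20.] z 31.0 42.0
prong 293 [248.4 234.6] [603.4 349.9 211.4] ax -160.0 len [ 91. 117.] z 196.0 238.0
blackhandle 11 [252.9 237.7] [620.3 351.2  45.6] ax 117.1 len [ 8. 17.] z 41.0 62.0
blackhandle 276 [431.2 276.6] [ 530.7 -175.2   56.7] ax -172.3 len [ 91. 139.] z 40.0 62.0
blackhandle 19 [457.  259.7] [ 579.7 -248.3   52.8] ax -175.0 len [ 3. 38.] z 40.0 61.0
blackhandle 7 [393.9 260. ] [570.3 -63.6  53.3] ax -178.2 len [ 5. 16.] z 43.0 62.0
blackhandle 109 [378.8 280.2] [510.4 -20.9  57.2] ax -173.0 len [11. 97.] z 48.0 62.0
blackhandle 20 [395.5 274.7] [528.7 -68.7  57. ] ax -171.1 len [ 5. 40.] z 40.0 62.0
blackhandle 12 [396.8 286.9] [492.6 -73.   57.8] ax -168.7 len [ 5. 31.] z 40.0 60.0
blackhandle 11 [398.1 298.8] [460.8 -77.5  55.8] ax -176.2 len [ 4. 22.] z 44.0 62.0
[... 240 characters left out ...]
0 42.0
prong 270 [279.5 173.1] [603.1 345.7 212.8] ax -160.2 len [ 89. 125.] z 195.0 240.0
blackhandle 157 [333.2 308.2] [508.  -22.9  58.1] ax -172.8 len [12. 96.] z 50.0 62.0
blackhandle 33 [319.9 304.1] [490.5  10.9  52.7] ax 174.5 len [ 4. 21.] z 40.0 61.0
blackhandle 39 [309.7 309.1] [460.6  14.   51.3] ax 167.8 len [ 8. 24.] z 41.0 61.0
blackhandle 10 [371.9 313. ] [581.  -90.3  56.8] ax -173.2 len [ 3. 13.] z 43.0 61.0
blackhandle 212 [375.1 330.6] [ 562.  -134.5   56.5] ax 122.0 len [ 44. 129.] z 41.0 62.0
blackhandle 215 [353.6 350. ] [ 480.1 -148.2   56.9] ax 110.5 len [ 23. 131.] z 41.0 62.0
blackhandle 119 [390.4 362. ] [ 525.4 -220.2   52.2] ax -173.6 len [  4. 121.] z 41.0 62.0
```

View pics/ct.png

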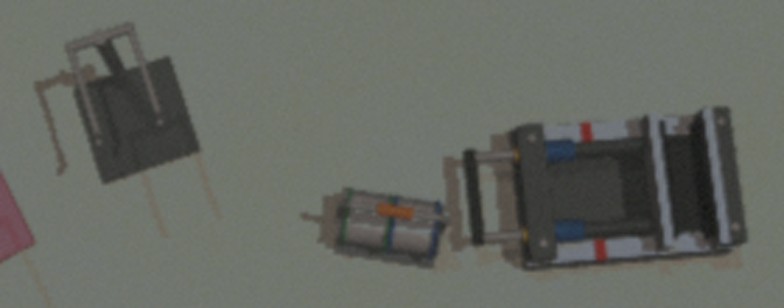

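View pics/cs.png

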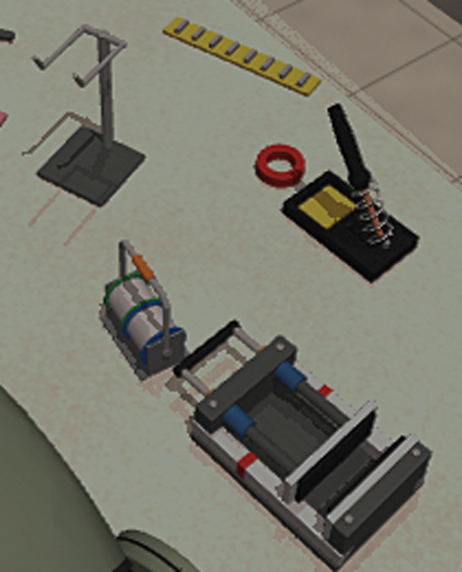

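Crops confirm the geometry: the stand's prongs run down-image (world −x, slightly −y) with tips at crop (98,142) and (160,122). The sleeve is at (394,211), the handle bar at (473,198), the red strips at (587,132) and (601,250), and the sprung jaw at about (657,180). Now the poses.

Run:
```python
from h import *
def Rz(a): a=np.radians(a); return np.array([[np.cos(a),-np.sin(a)],[np.sin(a),np.cos(a)]])
for n in('top','side'):
    f=dict(np.load(n+'0.npz')); C=cloud(f).reshape(-1,3); rgb=f['pixels'].reshape(-1,3).astype(int)
    m=(abs(C[:,0]-590)<90)&(abs(C[:,1]-340)<100)
    b=m&(C[:,2]>3)&(C[:,2]<18)&(rgb.max(1)<95)
    # erode noise
    M=cv2.morphologyEx(b.reshape(480,640).astype('u1'),cv2.MORPH_OPEN,np.ones((3,3),'u1')).ravel()>0
    print(n,'base',cv2.minAreaRect(C[M,:2].astype('f4')))
    p=C[m&(C[:,2]>200)&(C[:,2]<222)]; print('prongs',len(p),cv2.minAreaRect(p[:,:2].astype('f4')))
    for a in (16,):
        q=p[:,:2]@Rz(a); y=q[:,1]; h,e=np.histogram(y,np.arange(y.min(),y.max()+6,6)); print(list(zip(e.round(),h)))
        mid=(np.percentile(y,2)+np.percentile(y,98))/2
        for s in(-1,1):
            k=(s*(y-mid)>20)&(s*(y-mid)<45); 
            g=np.polyfit(q[k,0],q[k,1],1); print('prong',s,k.sum(),'slope deg',np.degrees(np.arctan(g[0])).round(1),'y',np.median(y[k]).round(1),'x',q[k,0].min().round(),q[k,0].max().round())
    # tips
    t=C[m&(C[:,2]>226)&(C[:,2]<245)]; print('tips',(t[:,:2]@Rz(16)).round().tolist()[:30], t[:,2].max())
    # holder
    hm=(abs(C[:,0]-525)<100)&(C[:,1]<-20)&(C[:,1]>-300)&(C[:,2]>73)&(C[:,2]<90)
    q=(C[hm,:2]-[526.7,-146.8])@Rz(6.5); h,e=np.histogram(q[:,1],np.arange(-130,60,3)); print('holder y rel mark',[(int(a),int(c)) for a,c in zip(e,h) if c])
    hm=(abs(C[:,0]-510)<50)&(abs(C[:,1]+22)<18)&(C[:,2]>48)&(C[:,2]<66)
    print('handle',cv2.minAreaRect(C[hm,:2].astype('f4')), ((C[hm,:2].mean(0)-[526.7,-146.8])@Rz(6.5)))
    bar=(abs(C[:,0]-481)<25)&(abs(C[:,1]-65)<60)&(C[:,2]>128)&(C[:,2]<146); p=C[bar]
    print('bar',len(p),np.polyfit(p[:,1],p[:,0],1),cv2.minAreaRect(p[:,:2].astype('f4')))
```

```text
top base ((587.1759033203125, 338.46038818359375), (113.48979949951172, 108.0070571899414), 19.541318893432617)
prongs 272 ((584.8429565429688, 339.26373291015625), (102.68353271484375, 68.23245239257812), 21.158607482910156)
[(np.float64(127.0), np.int64(32)), (np.float64(133.0), np.int64(49)), (np.float64(139.0), np.int64(13)), (np.float64(145.0), np.int64(8)), (np.float64(151.0), np.int64(10)), (np.float64(157.0), np.int64(8)), (np.float64(163.0), np.int64(15)), (np.float64(169.0), np.int64(15)), (np.float64(175.0), np.int64(8)), (np.float64(181.0), np.int64(10)), (np.float64(187.0), np.int64(41)), (np.float64(193.0), np.int64(54)), (np.float64(199.0), np.int64(9))]
prong -1 93 slope deg 5.8 y 134.5 x 607.0 706.0
prong 1 109 slope deg 2.9 y 193.7 x 604.0 701.0
tips [[604.0, 129.0], [605.0, 127.0], [601.0, 130.0], [601.0, 128.0], [598.0, 130.0], [598.0, 128.0], [600.0, 189.0], [597.0, 189.0], [595.0, 186.0], [593.0, 190.0], [593.0, 187.0], [592.0, 191.0], [591.0, 188.0]] 237.98564144768048
holder y rel mark [(-130, 54), (-127, 36), (-124, 38), (-121, 56), (-118, 50), (-115, 46), (-
[... 1334 characters left out ...]
 186.0], [597.0, 184.0], [593.0, 184.0], [598.0, 186.0], [599.0, 129.0], [600.0, 127.0], [606.0, 129.0], [598.0, 128.0], [600.0, 127.0], [601.0, 124.0], [607.0, 126.0], [600.0, 127.0], [600.0, 123.0]] 240.2534903640711
holder y rel mark [(-130, 73), (-127, 79), (-124, 92), (-121, 78), (-118, 74), (-115, 67), (-112, 67), (-109, 26), (-76, 28), (-73, 78), (-70, 65), (-67, 78), (-64, 73), (-61, 67), (-58, 21), (56, 2)]
handle ((510.302978515625, -25.22433853149414), (97.76148986816406, 29.202665328979492), 0.14243170619010925) [ -0.66555066 123.23567898]
bar 141 [1.02956534e-01 4.74615744e+02] ((481.65863037109375, 61.16416931152344), (112.24750518798828, 11.202889442443848), 86.66433715820312)
```

Call:
send_rows:
  motion:
    - [0.05,0.1,0.01,0,0,0.1,1]
    - [0.1,0.2,0.02,0,0,0.2,1]
    - [0.15,0.3,0.03,0,0,0.3,1]
    - [0.2,0.4,0.04,0,0,0.4,1]
    - [0.25,0.5,0.04,0,0,0.5,1]
    - [0.3,0.6,0.04,0,0,0.57,1]
    - [0.33,0.7,0.04,0,0,0.57,1]
    - [0.33,0.7,0.04,0,0,0.57,1]
  squeeze: 25

```text
time_s: 1.1
ee_pos: [317.4, -201.8, 233.8]
ee_rot: [-180.0, -0.0, 49.9]
force: [-0.0, -1.2, 0.1]
gripper_width: 91.3
gripper_force: 0.0
```

Call:
send_rows:
  motion:
    - [0.07,0.1,0,0,0,0.1,1]
    - [0.14,0.2,0,0,0,0.2,1]
    - [0.2,0.3,0,0,0,0.3,1]
    - [0.26,0.4,0,0,0,0.4,1]
    - [0.3,0.48,0,0,0,0.5,1]
    - [0.332,0.54,-0.03,0,0,0.574,1]
    - [0.332,0.54,-0.06,0,0,0.574,1]
    - [0.332,0.54,-0.06,0,0,0.574,1]

```text
time_s: 2.1
ee_pos: [482.0, 64.1, 202.4]
ee_rot: [-179.8, 0.1, 83.9]
force: [-0.0, -0.1, -0.5]
gripper_width: 90.8
gripper_force: 0.0
```

Call:
send_rows:
  motion:
    - [0,0,-0.06,0,0,0,0.6]
    - [0,0,-0.12,0,0,0,0.2]
    - [0,0,-0.16,0,0,0,0]
    - [0,0,-0.175,0,0,0,-0.2]
    - [0,0,-0.175,0,0,0,-0.4]
    - [0,0,-0.175,0,0,0,-0.6]
    - [0,0,-0.175,0,0,0,-1]
    - [0,0,-0.175,0,0,0,-1]
    - [0,0,-0.175,0,0,0,-1]
    - [0,0,-0.175,0,0,0,-1]

```text
time_s: 3.35
ee_pos: [482.9, 65.6, 116.8]
ee_rot: [-180.0, -0.0, 84.0]
force: [-2.6, -0.6, 4.7]
gripper_width: 11.1
gripper_force: 25.0
```

Call:
send_rows:
  motion:
    - [0,0,0.02,0,0,0,-1]
    - [0,0,0.06,0,0,0,-1]
    - [0,0,0.12,0,0,0,-1]
    - [0,0.02,0.18,0,0,0,-1]
    - [0,0.06,0.23,0,0,0.05,-1]
    - [-0.005,0.11,0.242,0,0,0.11,-1]
    - [-0.01,0.17,0.242,0,0,0.17,-1]
    - [-0.015,0.23,0.242,0,0,0.23,-1]
    - [-0.02,0.29,0.242,0,0,0.29,-1]
    - [-0.025,0.34,0.242,0,0,0.34,-1]
    - [-0.03,0.39,0.242,0,0,0.39,-1]
    - [-0.032,0.43,0.242,0,0,0.42,-1]
    - [-0.034,0.455,0.242,0,0,0.442,-1]
    - [-0.034,0.455,0.242,0,0,0.442,-1]
    - [-0.034,0.455,0.242,0,0,0.442,-1]

```text
time_s: 5.22
ee_pos: [466.2, 292.3, 237.4]
ee_rot: [-180.0, 0.0, 110.5]
force: [-0.1, 0.7, -4.4]
gripper_width: 11.8
gripper_force: 25.0
```

Run:
```python
from h import *
a=grab('side'); b=grab('top')
ca=cv2.resize(a['pixels'][110:290,200:340],None,fx=3,fy=3); cb=cv2.resize(b['pixels'][200:340,190:340],None,fx=2.5,fy=2.5)
H=np.zeros((540,800,3),'u1'); H[:,:420]=ca; H[:350,420:795]=cb; cv2.imwrite('pics/m1.png',H[:,:,::-1])
for f in(a,b):
    C=cloud(f); hsv=cv2.cvtColor(f['pixels'],cv2.COLOR_RGB2HSV); m=(hsv[...,0]>7)&(hsv[...,0]<18)&(hsv[...,1]>130)&(C[...,2]>200)
    p=C[m]; print(len(p), p.mean(0) if len(p) else '')
    g=((hsv[...,0]>45)&(hsv[...,0]<85)&(hsv[...,1]>110))&(C[...,2]>100)&(C[...,1]>200); p=C[g]; print('green',len(p), np.ptp(p,axis=0) if len(p) else '', p.mean(0) if len(p) else '')
print(env.state()['ee_pos'],env.state()['force'])
```

```text
11 [470.14196854 272.32939253 283.37989949]
green 69 [55.56295536 65.52071976 57.8613884 ] [444.47687708 312.53898724 176.73975488]
0 
green 403 [178.91742113  10.30798679  91.14832268] [390.18220589 944.98097363 144.57954287]
[466.2539402  292.21619394 237.52514346] [ 0.49796195  0.23106906 -4.34081388]
```

View pics/m1.png

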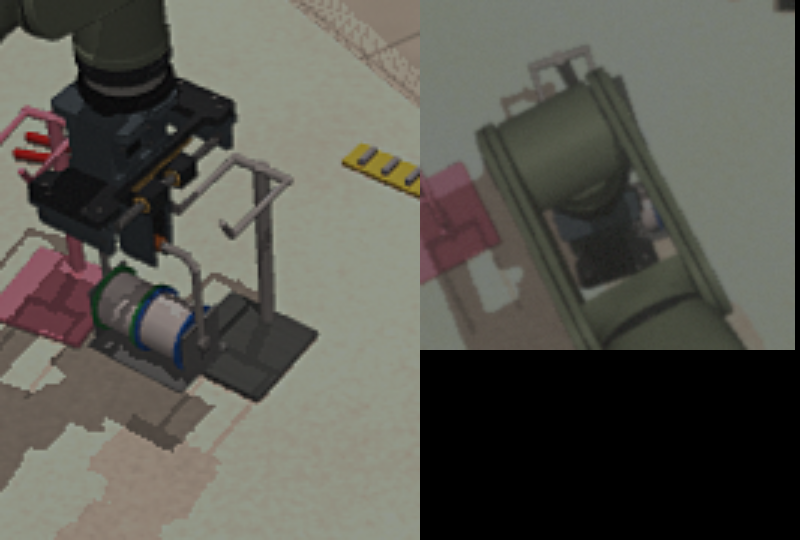

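The caddy is held upright, with the prong tips just ahead at about (230,225) in the left panel. The bar is above the tips and the reels are below the prongs, so I can move in.

Call:
send_rows:
  motion:
    - [0.01,0.004,0,0,0,0,-1]
    - [0.03,0.011,0,0,0,0,-1]
    - [0.06,0.022,0,0,0,0,-1]
    - [0.09,0.034,0,0,0,0,-1]
    - [0.12,0.045,0,0,0,0,-1]
    - [0.15,0.056,0,0,0,0,-1]
    - [0.18,0.067,0,0,0,0,-1]
    - [0.2,0.075,0,0,0,0,-1]
    - [0.206,0.077,0,0,0,0,-1]
    - [0.206,0.077,0,0,0,0,-1]
    - [0.206,0.077,-0.02,0,0,0,-1]
    - [0.206,0.077,-0.04,0,0,0,-1]
    - [0.206,0.077,-0.055,0,0,0,-1]
    - [0.206,0.077,-0.065,0,0,0,-1]
    - [0.206,0.077,-0.068,0,0,0,-1]
    - [0.206,0.077,-0.068,0,0,0,-1]

```text
time_s: 7.32
ee_pos: [569.3, 331.5, 203.6]
ee_rot: [180.0, -0.0, 110.5]
force: [-0.0, -0.6, -3.7]
gripper_width: 11.1
gripper_force: 25.0
```

Run:
```python
from h import *
a=grab('side')
cv2.imwrite('pics/m2.png',cv2.resize(a['pixels'][110:260,200:360],None,fx=4,fy=4)[:,:,::-1])
print(env.state()['ee_pos'],env.state()['force'])
```

```text
[569.33644007 331.58384698 203.79024224] [-0.23068244 -0.08432795 -4.55987677]
```

View pics/m2.png

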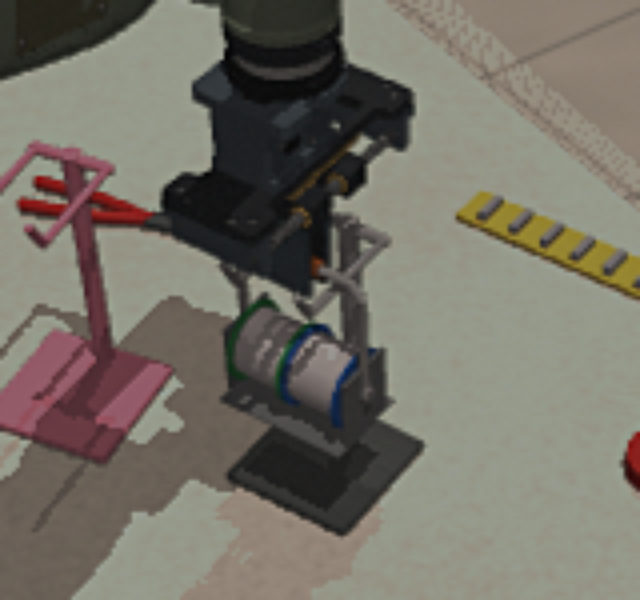

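The bar now sits over the prongs, between tips and post, with the caddy upright. Lowering until the weight unloads.

Call:
send_rows:
  motion:
    - [0,0,-0.004,0,0,0,-1]
    - [0,0,-0.007,0,0,0,-1]
    - [0,0,-0.01,0,0,0,-1]
    - [0,0,-0.012,0,0,0,-1]
    - [0,0,-0.012,0,0,0,-1]

```text
time_s: 8.0
ee_pos: [569.2, 331.5, 197.4]
ee_rot: [180.0, 0.0, 110.5]
force: [0.6, -0.3, -4.0]
gripper_width: 11.7
gripper_force: 25.0
```

Call:
send_rows:
  motion:
    - [0,0,-0.002,0,0,0,-1]
    - [0,0,-0.004,0,0,0,-1]
    - [0,0,-0.004,0,0,0,-1]

```text
time_s: 8.38
ee_pos: [569.3, 331.5, 196.9]
ee_rot: [179.9, -0.0, 110.5]
force: [-1.9, -1.1, 5.9]
gripper_width: 11.6
gripper_force: 25.0
```

Call:
send_rows:
  motion:
    - [0,0,0.001,0,0,0,-0.7]
    - [0,0,0.001,0,0,0,-0.5]
    - [0,0,0.001,0,0,0,-0.2]
    - [0,0,0.001,0,0,0,-0.2]
    - [0,0,0.001,0,0,0,-0.2]
    - [0,0,0.001,0,0,0,-0.2]
    - [0,0,0.03,0,0,0,-0.2]
    - [0,0,0.08,0,0,0,-0.2]
    - [0,0,0.14,0,0,0,-0.2]
    - [0,0,0.2,0,0,0,-0.2]
    - [0,0,0.2,0,0,0,-0.2]

```text
time_s: 9.75
ee_pos: [570.3, 332.1, 299.5]
ee_rot: [179.6, -0.1, 110.5]
force: [0.1, 0.2, -0.4]
gripper_width: 36.6
gripper_force: 0.0
```

Run:
```python
from h import *
a=grab('side')
cv2.imwrite('pics/m3.png',cv2.resize(a['pixels'][110:380,200:440],None,fx=2.2,fy=2.2)[:,:,::-1])
C=cloud(a); hsv=cv2.cvtColor(a['pixels'],cv2.COLOR_RGB2HSV); m=(hsv[...,0]>7)&(hsv[...,0]<18)&(hsv[...,1]>130)&(C[...,2]>200)&(C[...,2]<230)
p=C[m]; print(len(p), p.mean(0) if len(p) else '')
print(env.state()['ee_pos'],env.state()['force'])
```

```text
47 [568.23312869 328.7684075  220.98185072]
[569.52180052 331.7080231  297.10939158] [-0.91424869 -0.01447268 -0.23945093]
```

View pics/m3.png

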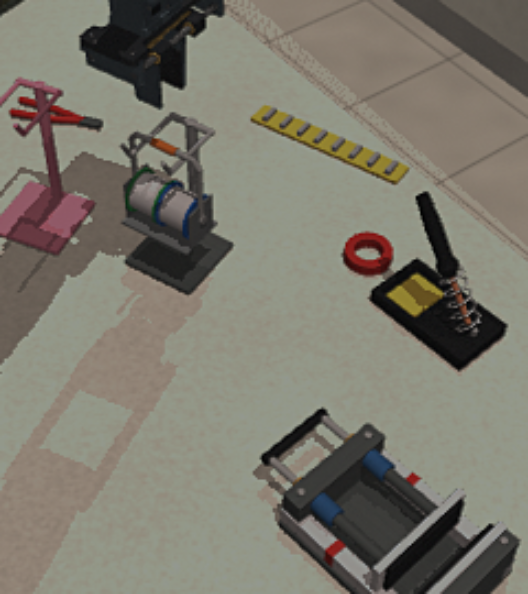

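The caddy hangs on both prongs (orange sleeve at (163,145)), and the gripper is clear above. Next, over to the pull handle.

Call:
send_rows:
  motion:
    - [0,0,0,0,0,0,0.1]
    - [-0.01,-0.05,0.01,0,0,-0.12,0.1]
    - [-0.02,-0.11,0.01,0,0,-0.26,0.1]
    - [-0.03,-0.17,0.01,0,0,-0.4,0.1]
    - [-0.04,-0.23,0.01,0,0,-0.54,0.1]
    - [-0.05,-0.29,0,0,0,-0.68,0.1]
    - [-0.06,-0.354,0,0,0,-0.82,0.1]
    - [-0.06,-0.354,0,0,0,-0.875,0.1]
    - [-0.06,-0.354,0,0,0,-0.875,0.1]

```text
time_s: 10.92
ee_pos: [538.6, 154.0, 294.4]
ee_rot: [-179.9, 0.1, 58.0]
force: [0.8, -0.3, 0.3]
gripper_width: 50.1
gripper_force: 0.0
```

Call:
send_rows:
  motion:
    - [-0.01,-0.06,0,0,0,-0.14,0.1]
    - [-0.02,-0.12,0,0,0,-0.28,0.1]
    - [-0.03,-0.18,0,0,0,-0.42,0.1]
    - [-0.04,-0.24,0,0,0,-0.56,0.1]
    - [-0.05,-0.3,-0.1,0,0,-0.7,0.1]
    - [-0.058,-0.351,-0.2,0,0,-0.85,0.1]
    - [-0.058,-0.351,-0.29,0,0,-0.85,0.1]
    - [-0.058,-0.351,-0.29,0,0,-0.85,0.1]
    - [-0.058,-0.351,-0.29,0,0,-0.85,0.1]

```text
time_s: 12.05
ee_pos: [511.4, -20.7, 151.8]
ee_rot: [180.0, -0.1, 7.1]
force: [0.6, 0.0, -0.1]
gripper_width: 50.3
gripper_force: 0.0
```

Run:
```python
from h import *
a=grab('side')
cv2.imwrite('pics/m4.png',cv2.resize(a['pixels'][180:420,240:460],None,fx=2.5,fy=2.5)[:,:,::-1])
s=env.state(); print(s['ee_pos'],s['ee_rot'],s['gripper_width'])
```

```text
[511.82092351 -20.68170631 152.37755356] [179.95653744  -0.21260186   7.07122963] 50.25533952792376
```

View pics/m4.png

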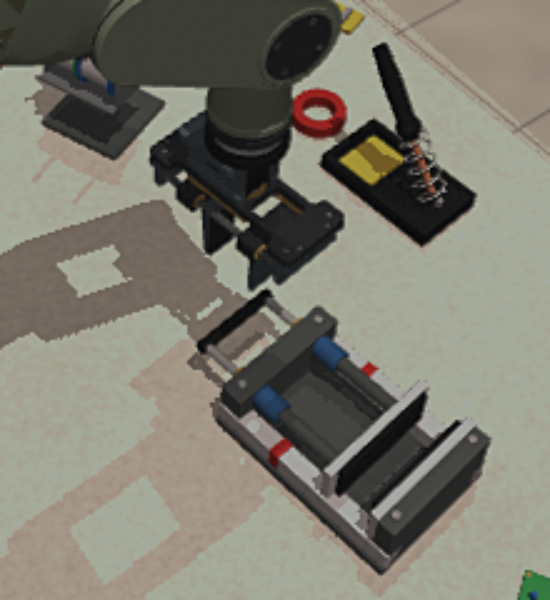

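The fingers straddle the line of the black handle (235,320 in the crop), and the red marks and jaw are visible. Descending and gripping.

Call:
send_rows:
  motion:
    - [0,0,-0.06,0,0,0,0.1]
    - [0,0,-0.12,0,0,0,0.1]
    - [0,0,-0.17,0,0,0,0.1]
    - [0,0,-0.21,0,0,0,0.1]
    - [0,0,-0.234,0,0,0,0.1]
    - [0,0,-0.234,0,0,0,0]
    - [0,0,-0.234,0,0,0,-0.3]
    - [0,0,-0.234,0,0,0,-0.6]
    - [0,0,-0.234,0,0,0,-1]
    - [0,0,-0.234,0,0,0,-1]
    - [0,0,-0.234,0,0,0,-1]
    - [0,0,-0.234,0,0,0,-1]
  squeeze: 30

```text
time_s: 13.6
ee_pos: [510.2, -19.6, 33.9]
ee_rot: [-179.9, -0.0, 6.9]
force: [-0.2, 6.5, 1.2]
gripper_width: 13.2
gripper_force: 30.0
```

```bash
cat > jaw.py <<'E'
from h import *
def Rz(a): a=np.radians(a); return np.array([[np.cos(a),-np.sin(a)],[np.sin(a),np.cos(a)]])
a=grab('side'); s=env.state(); print(s['time_s'],s['ee_pos'].round(1),s['force'].round(1),s['gripper_width'])
for f in (a,grab('top')):
    C=cloud(f); hsv=cv2.cvtColor(f['pixels'],cv2.COLOR_RGB2HSV); H,S=hsv[...,0],hsv[...,1]
    z=C[...,2]; q=(C[...,:2]-[526.7,-146.8])@Rz(6.8)
    r=((H<6)|(H>174))&(S>130)&(z>30)&(z<44)&(abs(q[...,1])<20); print('red y',*(np.percentile(q[r&(k*q[...,0]>0)][:,1],[5,50,95]).round(1) if (r&(k*q[...,0]>0)).sum()>3 else None for k in(-1,1)))
    j=(abs(q[...,0])<75)&(q[...,1]>-85)&(q[...,1]<25)&(z>76)&(z<88)
    for k in(-1,1):
        y=q[j&(k*q[...,0]>20)][:,1]; print('jaw top y lo/hi',len(y),np.percentile(y,[3,50,97]).round(1) if len(y) else '')
E
python3 jaw.py
```

```text
13.65 [510.2 -19.6  33.9] [0.1 5.5 1.9] 13.302589971571924
red y [-4.2  0.4  5.2] [-4.5  0.6  4.8]
jaw top y lo/hi 146 [-73.1 -65.3 -57.5]
jaw top y lo/hi 129 [-73.1 -65.3 -57.6]
red y None None
jaw top y lo/hi 89 [-72.3 -63.2 -56.3]
jaw top y lo/hi 88 [-72.2 -63.  -55.5]
```

Call:
send_rows:
  motion:
    - [-0.001,0.01,0,0,0,0,-1]
    - [-0.003,0.025,0,0,0,0,-1]
    - [-0.005,0.045,0,0,0,0,-1]
    - [-0.008,0.065,0,0,0,0,-1]
    - [-0.01,0.085,0,0,0,0,-1]
    - [-0.012,0.1,0,0,0,0,-1]
    - [-0.013,0.108,0,0,0,0,-1]
    - [-0.013,0.11,0,0,0,0,-1]
    - [-0.013,0.11,0,0,0,0,-1]
    - [-0.013,0.11,0,0,0,0,-1]

```text
time_s: 14.95
ee_pos: [503.9, 32.0, 33.8]
ee_rot: [179.8, -0.0, 7.1]
force: [0.0, -9.5, 3.5]
gripper_width: 13.3
gripper_force: 30.0
```

```bash
python3 jaw.py
python3 - <<'E'
from h import *
a=grab('side')
cv2.imwrite('pics/m5.png',cv2.resize(a['pixels'][270:420,300:450],None,fx=4,fy=4,interpolation=cv2.INTER_CUBIC)[:,:,::-1])
E
```

```text
15.0 [503.9  32.   33.8] [ 0.4 -9.5  2.6] 13.387158707030414
red y [-2.1  2.8  5.1] None
jaw top y lo/hi 141 [-21.6 -13.5  -5.5]
jaw top y lo/hi 122 [-21.6 -13.2  -5.4]
red y [-4.4 -1.7  1.4] [-4.5 -1.7  2.4]
jaw top y lo/hi 93 [-20.4 -11.7  -3.9]
jaw top y lo/hi 91 [-19.9 -11.6  -4. ]
```

View pics/m5.png

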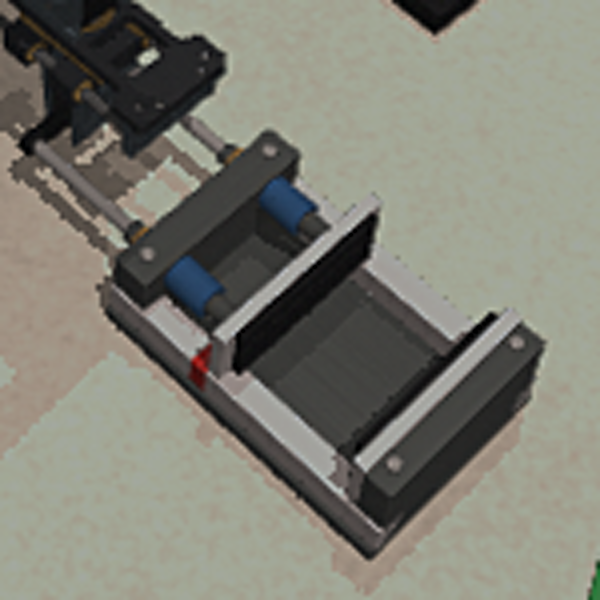

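The jaw face is just short of the red strip's middle at (200,365), about 4–5 mm to go by both cameras.

Call:
send_rows:
  motion:
    - [0,0.004,0,0,0,0,-1]
    - [-0.001,0.007,0,0,0,0,-1]
    - [-0.001,0.009,0,0,0,0,-1]
    - [-0.001,0.009,0,0,0,0,-1]
    - [-0.001,0.009,0,0,0,0,-1]
    - [-0.001,0.009,0,0,0,0,-1]
    - [-0.001,0.009,0,0,0,0,-1]
    - [-0.001,0.009,0,0,0,0,-1]

```text
time_s: 16.1
ee_pos: [503.4, 36.3, 33.8]
ee_rot: [179.8, -0.0, 7.1]
force: [0.5, -10.1, 2.9]
gripper_width: 13.3
gripper_force: 30.0
```

```bash
python3 jaw.py
python3 - <<'E'
from h import *
a=grab('side'); C=cloud(a); hsv=cv2.cvtColor(a['pixels'],cv2.COLOR_RGB2HSV)
m=(hsv[...,0]>7)&(hsv[...,0]<18)&(hsv[...,1]>130)&(C[...,2]>200)&(C[...,2]<230); p=C[m]; print('sleeve',len(p),p.mean(0) if len(p) else '')
v=cv2.resize(a['pixels'][320:390,320:420],None,fx=6,fy=6,interpolation=cv2.INTER_CUBIC); cv2.imwrite('pics/m6.png',v[:,:,::-1])
E
```

```text
16.15 [503.3  36.3  33.8] [ -1.2 -10.9   3.7] 13.377299873587448
red y [-3.9  1.1  5.3] None
jaw top y lo/hi 141 [-17.5  -9.7  -1.2]
jaw top y lo/hi 118 [-16.8  -8.6  -1.1]
red y [-1.5  0.7  1.8] None
jaw top y lo/hi 90 [-15.6  -7.2  -0.4]
jaw top y lo/hi 87 [-15.6  -6.7   0.8]
sleeve 0
```

View pics/m6.png

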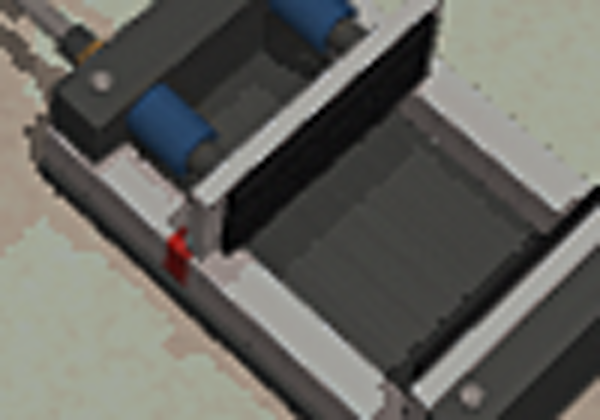

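The jaw's outer face now cuts through the middle of the red strip (crop (178,255)), within about 1 mm by both cameras. Spring force reads about 10 N on the tool. The arm hides the caddy in this view, but the gripper hasn't been near it since release. Handing in.

```bash
python3 -c "
from workcell import env
print(env.job_done())"
```

```text
the job is handed in; nothing more can be done
None
```

I handed the job in at about 16 s: the caddy was hung on both prongs, and the jaw is held about 1 mm from the middle of the red tape with about 10 N on the handle. No verdict came back, and the arm hid the caddy in the last picture.

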